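# Hang the tape roll holder on the drafting organiser

## Task

Get the tape to hand for taping down a sheet: flip the black organiser's lid up until it stands about upright, then hang the stainless tape roll holder by its own sprung hook over the organiser's front rim (the side with the lid's pull tab), roll on the outside, and push it slowly down by feel until the hook has snapped under the inner bead and its bridge sits on the rim. Do not shove it harder than about 16 N or the plastic rim cracks, and leave the other things on the table where they are.

Things in the scene. Friction and masses are not known exactly. Their poses are not given: they have to be found in the camera images.
- organiser: Black plastic organiser, 150 mm deep (x) by 210 mm wide (y), rim 110 mm above the table. Origin on the table under its centre; x from its front wall (lid's tab side) to the hinge side, y along the front wall, z up. Its four soft rubber feet cannot slide; pushed down, the box sinks 1 mm for every 2 N (7 mm at most) and springs back.
- rim (a point): Middle of the top edge of the organiser's front wall, half-way through the wall (4 mm thick, flat outside); axes as the organiser's. With the lid up the rim is free for 190 mm along y. The space behind the front wall is clear for 70 mm in x and down to 30 mm above the table.
- bead (a point): Middle of a rounded bead along the inner face of the front wall, 8.5 mm below its top edge; it stands 2.2 mm proud of that face and runs the wall's whole length. The hook's nip snaps under it. The rim cracks if the contact forces between hook and organiser, clamping and pushing added up, pass 32 N; a slow push of up to 16 N is safe.
- lid (a joint): Flip-top lid's hinge angle in rad: 0 is shut, 1.57 upright, 1.9 its stop; it may start slightly ajar. The hinge is stiff: the lid stays where it is left and takes 1 to 2 N at the tab to move. Shut, its 3 mm plate lies on the rims and covers the front rim.
- lid_tab (a point): Middle of the lid's pull tab, a flat tongue 24 mm wide (y) and 6 mm thick that stands out 29 mm from the lid's front edge (the edge is 15 mm behind this point); axes turn with the lid. Lid shut, it is 114 mm above the table and 17 mm in front of the outer face of the front wall.
- lid_hinge (a point): Middle of the lid's hinge line, at the top of the organiser's rear wall, 110 mm above the table; the line runs along the organiser's y. The tab's middle is 166 mm from it.
- holder_grip (a point): Stainless tape roll holder, about 0.2 kg, upright on its flat base: a place to grip, midway between its two side cheeks, 34 mm above the base. The cheeks' outer faces are 32 mm apart (y); they reach from 25 mm in front of this point to the back plate 21 mm behind it, and from 32 mm below to 8 mm above it. x points from the roll to the hook, z up.
- roll (a point): Axis and middle of the 51 mm paper tape roll (19 mm wide, does not turn) held between the holder's cheeks, 36 mm above the base and 4 mm in front of holder_grip; its top is 20 mm above the cheeks' top edges.
- hook_seat (a point): Middle of the underside of the bridge of the holder's hook, which must come to rest on the rim: 25 mm in x and 42 mm in z from holder_grip, half-way through the wall when the back plate lies against the wall. The plate's rear face is 2 mm in front of this point; the plate is 36 mm wide and reaches down to the base. The bridge is 2.5 mm thick, 14 mm deep.
- hook_nip (a point): Nip of the spring tongue that hangs behind the hook's slot, 12 mm below the bridge; tongue 28 mm wide, its end 20 mm below the bridge. Relaxed, it leaves 4.3 mm to the back plate, its flared end 9 mm. Pushing the nip past the bead takes about 9 to 15 N; then the force drops by some 3 to 6 N, and rises again when the bridge bears on the rim.
- cup_mid (a point): White ceramic cup, 72 mm across and 95 mm tall; point at its centre, half-way up. To be left alone.
- spare_roll_mid (a point): Loose spare roll of tape lying flat, 80 mm across and 24 mm high, without holder; point at its centre. To be left alone.
- coaster: White ceramic coaster, 94 mm across, 8 mm high; origin under its centre. To be left alone.
- folding_rule: Folded wooden rule, 235 x 16 x 17 mm; origin under its centre, long side along x. To be left alone.
Not all that is in view belongs to the job. Several things look just like the part that bears holder_grip: the one meant starts farthest to the robot's right.

How it is judged:
By the outcome, as a careful person would: the job done as asked, in the order asked, and still so for the second after the job is handed in, with the robot touching nothing.
It also fails if it takes over 67 s, if anything falls off the work surface, if the arm or the gripper's body presses on something with over 40 N, if the wrist force passes 120 N, or if a joint passes its speed limit or range.

## Robot

A 6-joint arm with a two-finger parallel gripper is mounted at the origin on the work surface. World frame = base frame: x ahead of the robot, y to its left, z up, the work surface at z = 0. Lengths are in m, angles in rad, forces in N, time in s.
With the tool pointing down it reaches from about 0.35 to 0.8 m from the base axis. Payload 7.3 kg.
Tool frame: the origin (TCP) lies at the centre of the arm's flange, where the gripper is bolted on; the fingertips stand 173 mm ahead of it and the grasp point (between the pads) lies 155 mm ahead of it (r.grasp_offset is the distance from the TCP to the grasp point, in m); z points along the fingers, y is the line along which they close (so a half turn about z gives the same grasp; the last joint's range is limited). The gripper opens to 85 mm and grips with 20 to 120 N. Pads are 22 mm wide; open, the fingers measure 114 mm over their backs; the gripper's body (76 mm by 85 mm) begins 54 mm behind the grasp point. The pads swing forward as they close: fully open they stand 13 mm farther back than shut.
Start: joints at [0.981, 0.342, 1.524, -0, 1.275, -0.146], TCP at [0.225, 0.474, 0.405] pointing down, gripper open.
Joint ranges: [-2.53, 2.53], [-0.77, 2.02], [0.04, 2.7], [-1, 4.14], [0.28, 2.66], [-3.11, 3.11]. Speed limits (rad/s): [2.57, 2.57, 3.14, 3.14, 3.14, 3.14].

## Interface

Orientations are given as a unit quaternion [x, y, z, w].
In Python, from rig import r, viewer, regions_of, tip_of gives the robot as it stands. The module is installed in compiled form; this text tells all that it offers.
- The arm moves only by the tool move_arm, never from a script. Its argument "series" is a list of rows, each an object with "dp": the shift along the world's x, y, z in mm, a list of three; "twist": the turn about the world's z in rad. A call has 1 to 20 rows; each row shifts and turns the commanded pose from where the row before left it; what a row does not reach is not made up. A row lasts 1/10 s, in which the tool goes at most 50 mm and 8.59 degrees, less where a joint would pass 70% of its speed; a pose out of reach is approached as far as the arm can. A call with a gripper value outside its range is refused whole. "fingers" is the opening, from 0 (shut) to 1 (fully open), set as the call begins (left out, the last holds). The fingers move at their own pace and stop on an object; the grip force is fixed at half the most. Time passes only in rows, so rows that do not move let the fingers close. It gives the time, the measured TCP pose, the force, the opening and the grip force at its end, in the units of the state.
- r.observe(): the state, without advancing time (a new reading comes with each control period).
- viewer.camera(name): name is "scene" or "side" or "wrist"; returns the picture (420x560x3 uint8, red, green, blue); there is no depth.
- viewer.get_calibration(name): a dict with "mtx" (3x3 intrinsics, pixels), "origin" and "rotation" of the camera in the world; the wrist camera has in their place "tool_from_camera" (4x4, takes a point from camera to tool coordinates, whose origin is the TCP and whose axes are the flange's). Camera axes: x right, y down, z forward; pixel columns grow to the right and rows downward; lengths in m; the calibration is good to about 2 mm. A picture is of the moment at which its call begins: read the wrist's pose just before it. get_calibration takes no time and is no camera call.
- r.close_job(): hands the job in; it is judged then, once.
Trained networks look in the newest picture that a camera, given by its name, has taken for a name from the list of things; names that differ only in an ending like _2 or _b are one class to them, and where a whole thing is asked for, a point or a joint stands for the part that bears it (a point fixed in the world has none). Each returns a list of dicts, best first, with "p" (0 to 1); they miss things now and then, are a little off and sometimes report something else, mostly with a low value. They report only what shows in the picture. A call takes as long as a camera call. They do not tell look-alikes from the thing itself.
- regions_of(camera, target): "region" (420x560 bool, what is visible of it).
- tip_of(camera, target): "position" ([x, y, z] in m, in world coordinates, good to about 4 mm: a listed point, or the origin of a listed thing).
The state is a dict: "t": time; "qpos": joint angles; "qvel": joint speeds; "joint_efforts": joint torques, N m; "tool_pos": TCP position; "ee_rot": TCP orientation; "wrist_force": force on the tool from outside, world axes, zero at the start; "moment": the same for the moment, N m; "width": opening from 0.0 (shut) to 1.0 (fully open); "grip_force": force on a finger pad.
Only numpy, scipy, OpenCV 4.12 (cv2) and the standard library are available. Lean on these libraries where they do the work, as an engineer would, in place of code of your own. Each camera call takes 0.05 s, during which the arm holds its last target. There are 200 camera calls.

## Working session

There is one attempt and no reset: what is moved stays moved. The work goes in short steps, Python scripts to look and compute and a tool call to move; the robot and the scene stay as the last step left them, time stands still between calls to the robot, and variables do not carry over. Pictures are saved under pics/ and viewed, at most 10 in all, crops included, and the job is handed in when it is done.

Besides the shell and the picture viewer there is one more tool, called after "Request:" by a JSON object that holds its "fn" and its "kwargs", one argument or row to a line. move_arm: Moves the arm, as the interface text tells. Its arguments: {"type":"object","properties":{"series":{"type":"array","items":{"type":"object","properties":{"dp":{"type":"array","items":{"type":"number"}},"twist":{"type":"number"}}}},"fingers":{"type":"number"}},"required":["series"]}

```bash
mkdir -p pics
cat > h.py <<'E'
import numpy as np, cv2
from rig import r, viewer, regions_of, tip_of
def snap(cam,name):
    im=viewer.camera(cam); cv2.imwrite(f'pics/{name}.png',im[:,:,::-1]); return im
def tips(cam,names,n=4):
    for k in names:
        for d in tip_of(cam,k)[:n]:
            print(cam,k,round(d['p'],2),np.round(np.array(d['position'])*1000).astype(int))
E
python3 - <<'E'
from h import *
a=snap('scene','s0'); b=snap('side','d0')
cv2.imwrite('pics/both.png',cv2.resize(np.hstack([a,b])[:,:,::-1],(800,300)))
N=['organiser','rim','lid_tab','lid_hinge','holder_grip','hook_seat','roll']
tips('scene',N); tips('side',N)
tips('scene',['cup_mid','spare_roll_mid','coaster','folding_rule'],1)
s=r.observe(); print(s['t'],s['tool_pos'],s['ee_rot'],s['width'],s['wrist_force'])
E
```

```text
scene organiser 0.65 [603 -41   0]
scene rim 0.7 [530 -51 105]
scene lid_tab 0.94 [508 -52 117]
scene lid_hinge 0.56 [675 -39 109]
scene holder_grip 0.87 [505 389  34]
scene holder_grip 0.82 [431 287  31]
scene holder_grip 0.8 [269 439  34]
scene holder_grip 0.47 [ 610 -291   -5]
scene hook_seat 0.97 [261 460  77]
scene hook_seat 0.77 [362 389  78]
scene hook_seat 0.64 [450 276  76]
scene hook_seat 0.64 [485 374  76]
scene roll 0.93 [393 393  32]
scene roll 0.8 [506 394  33]
scene roll 0.8 [268 432  36]
scene roll 0.62 [425 294  34]
side organiser 0.93 [598 -41   3]
side lid_tab 0.62 [419 285  38]
side lid_tab 0.57 [513 -48 119]
side lid_hinge 0.65 [674 -42 116]
side holder_grip 0.88 [431 286  36]
side holder_grip 0.6 [272 438  37]
side holder_grip 0.59 [497 388  33]
side holder_grip 0.56 [388 388  34]
side hook_seat 0.79 [489 370  73]
side hook_seat 0.65 [260 458  77]
side hook_seat 0.57 [453 278  78]
side hook_seat 0.57 [361 394  76]
side roll 0.84 [503 393  38]
side roll 0.81 [424 284  39]
side roll 0.78 [388 396  37]
side roll 0.74 [529 -40 111]
scene cup_mid 0.93 [ 426 -290   48]
scene spare_roll_mid 0.85 [624 292   9]
scene coaster 0.84 [ 386 -117   -4]
scene folding_rule 0.93 [ 614 -292   -5]
1.0 [0.22539858 0.47415798 0.40471768] [2.20079254e-01 9.75481994e-01 2.82196570e-05 8.64150276e-06] 1.00010466925458 [ 0.1037211   0.34799631 -0.45764119]
```

View pics/both.png

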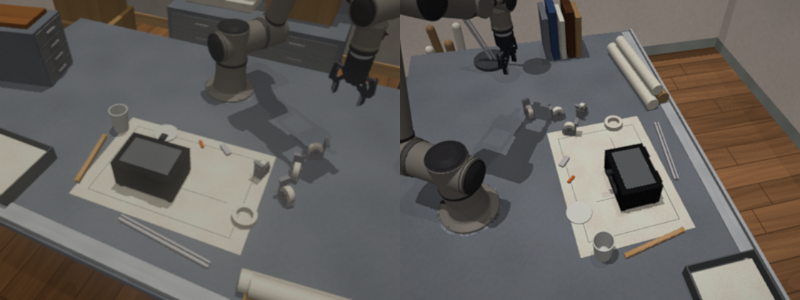

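View pics/s0.png

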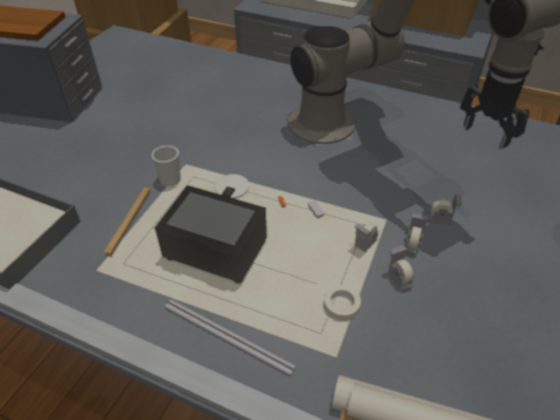

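The four holders stand at y of about 287, 389, 389 and 438. The rightmost, at (431, 287) mm and about pixel (367, 236) in the scene picture, is the one meant. The organiser is at (205, 230), with its tab at (229, 192) facing the robot. I'll look at the holder from close up on the way to the organiser.

Request:
{"fn": "move_arm", "kwargs": {
  "series": [
    {"dp":[25,-23,0]},
    {"dp":[25,-23,0]},
    {"dp":[25,-24,0]},
    {"dp":[25,-24,0]},
    {"dp":[25,-24,0]},
    {"dp":[25,-24,0]},
    {"dp":[25,-24,0]},
    {"dp":[20,-21,0]},
    {"dp":[0,0,0]},
    {"dp":[0,0,0]}
  ]
}}

```text
schema error: expected keys dp, twist
```

Run:
```python
from h import *
a=snap('wrist','w1')
tips('wrist',['holder_grip','hook_seat','roll'])
```

```text
wrist holder_grip 0.97 [388 388  36]
wrist holder_grip 0.57 [271 438  32]
wrist hook_seat 0.7 [263 460  76]
wrist hook_seat 0.66 [364 391  77]
wrist roll 0.86 [393 393  35]
wrist roll 0.86 [266 431  34]
```

Request:
{"fn": "move_arm", "kwargs": {
  "series": [
    {"dp":[10,-40,0],"twist":0.07},
    {"dp":[10,-40,0],"twist":0.07},
    {"dp":[10,-40,0],"twist":0.07},
    {"dp":[10,-40,0],"twist":0.07},
    {"dp":[10,-40,0],"twist":0.07},
    {"dp":[10,-40,0],"twist":0.07},
    {"dp":[10,-40,0],"twist":0.07},
    {"dp":[10,-37,0],"twist":0.01},
    {"dp":[0,-20,0]},
    {"dp":[0,0,0]},
    {"dp":[0,0,0]}
  ]
}}

```text
schema error: expected keys dp, twist
```

Run:
```python
from h import *
a=snap('wrist','w2'); b=cv2.imread('pics/w1.png')
cv2.imwrite('pics/w12.png',cv2.resize(np.hstack([b,a[:,:,::-1]]),(800,300)))
tips('wrist',['organiser','rim','lid_tab','lid_hinge'],2)
s=r.observe(); print(s['t'],s['tool_pos'],s['ee_rot'],s['wrist_force'],s['qpos'])
```

```text
1.45 [0.22538549 0.47416101 0.40471895] [2.20057455e-01 9.75486911e-01 4.99987223e-05 9.68057158e-06] [-0.10600458  0.13154899 -1.16039268] [ 9.81027791e-01  3.41998624e-01  1.52410937e+00  1.87091212e-05
  1.27538439e+00 -1.46027244e-01]
```

View pics/w12.png

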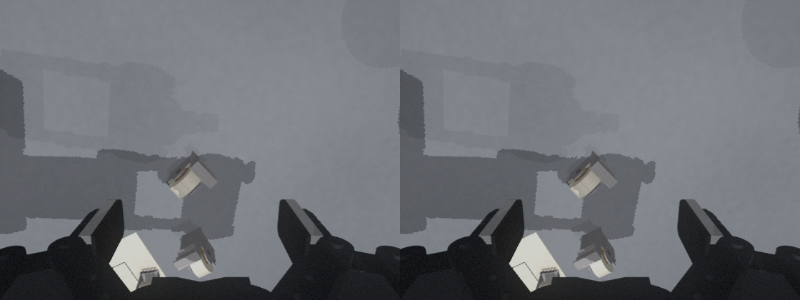

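The two wrist pictures are the same view, because the moves were refused: every row needs both keys. I'll repeat them.

Request:
{"fn": "move_arm", "kwargs": {
  "series": [
    {"dp":[25,-23,0],"twist":0},
    {"dp":[25,-23,0],"twist":0},
    {"dp":[25,-24,0],"twist":0},
    {"dp":[25,-24,0],"twist":0},
    {"dp":[25,-24,0],"twist":0},
    {"dp":[25,-24,0],"twist":0},
    {"dp":[25,-24,0],"twist":0},
    {"dp":[20,-14,0],"twist":0},
    {"dp":[0,0,0],"twist":0},
    {"dp":[0,0,0],"twist":0}
  ]
}}

```text
t: 2.45
tool_pos: [0.4205, 0.294, 0.4046]
ee_rot: [0.221, 0.975, 0.0, -0.0]
wrist_force: [-0.3, -0.6, -0.6]
width: 1.001
grip_force: 0.0
```

Run:
```python
from h import *
a=snap('wrist','w3')
tips('wrist',['holder_grip','hook_seat','roll'])
```

```text
wrist holder_grip 0.8 [429 285  33]
wrist holder_grip 0.79 [391 391  34]
wrist holder_grip 0.7 [501 390  34]
wrist hook_seat 0.93 [361 391  76]
wrist hook_seat 0.69 [454 277  75]
wrist hook_seat 0.62 [485 377  79]
wrist roll 0.91 [426 289  38]
wrist roll 0.81 [394 393  37]
wrist roll 0.78 [504 398  40]
```

Request:
{"fn": "move_arm", "kwargs": {
  "series": [
    {"dp":[10,-40,0],"twist":0.07},
    {"dp":[10,-40,0],"twist":0.07},
    {"dp":[10,-40,0],"twist":0.07},
    {"dp":[10,-40,0],"twist":0.07},
    {"dp":[10,-40,0],"twist":0.07},
    {"dp":[10,-40,0],"twist":0.07},
    {"dp":[10,-40,0],"twist":0.07},
    {"dp":[10,-37,0],"twist":0.01},
    {"dp":[0,-20,0],"twist":0},
    {"dp":[0,0,0],"twist":0},
    {"dp":[0,0,0],"twist":0}
  ]
}}

```text
t: 3.75
tool_pos: [0.5002, -0.0422, 0.4047]
ee_rot: [-0.028, 1.0, 0.0, -0.0]
wrist_force: [0.2, 0.1, 0.5]
width: 1.002
grip_force: 0.0
```

Run:
```python
from h import *
a=snap('wrist','w4'); b=cv2.imread('pics/w3.png')
cv2.imwrite('pics/w34.png',cv2.resize(np.hstack([b,a[:,:,::-1]]),(800,300)))
tips('wrist',['organiser','rim','lid_tab','lid_hinge'],2)
s=r.observe(); print(s['t'],s['tool_pos'],s['ee_rot'],s['wrist_force'],s['qpos'])
```

```text
wrist organiser 0.56 [596 -40   4]
wrist rim 0.93 [530 -44 110]
wrist lid_tab 0.6 [507 -45 117]
wrist lid_hinge 0.59 [674 -42 109]
4.0 [ 0.50030512 -0.04168075  0.40485057] [-2.89855749e-02  9.99579821e-01  9.42261878e-05  9.86385903e-05] [0.16151642 0.15638192 0.56141464] [-2.35957859e-01  2.99870899e-01  1.58518018e+00  2.45572416e-04
  1.25640054e+00 -1.86480938e+00]
```

View pics/w34.png

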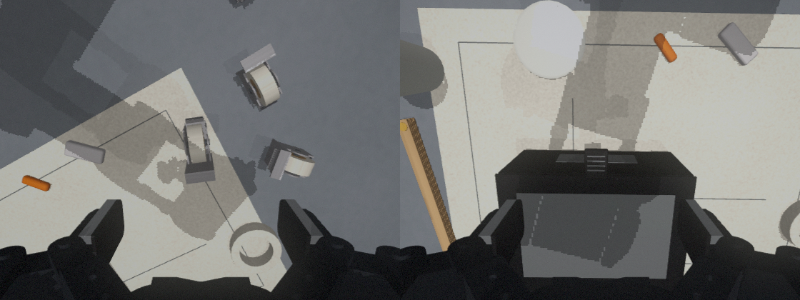

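Run:
```python
from h import *
a=cv2.imread('pics/w4.png'); c=a[195:300,120:430]
c=cv2.convertScaleAbs(c,alpha=2.2,beta=20)
cv2.imwrite('pics/c4.png',cv2.resize(c,(775,262),interpolation=cv2.INTER_CUBIC))
k=viewer.get_calibration('wrist'); print(np.round(k['mtx'],1),np.round(k['tool_from_camera'],4))
```

```text
[[365.3   0.  280.7]
 [  0.  365.3 219.6]
 [  0.    0.    1. ]] [[-1.000e-03 -9.609e-01 -2.770e-01  6.960e-02]
 [ 1.000e+00 -1.200e-03  7.000e-04  6.000e-04]
 [-1.000e-03 -2.770e-01  9.609e-01  3.000e-02]
 [ 0.000e+00  0.000e+00  0.000e+00  1.000e+00]]
```

View pics/c4.png

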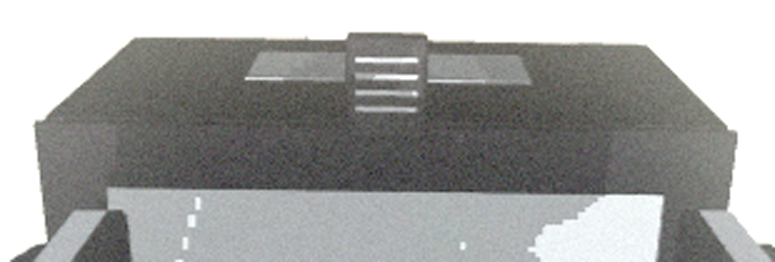

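The crop (2.5x) shows the lid's front edge from (36,122) to (735,131) and the tab's tip from (347,34) to (427,34). The label panel's edge runs from (107,188) to (663,194). I'll project these.

```bash
cat >> h.py <<'E'
from scipy.spatial.transform import Rotation as R
def ray(px,pos,quat,z):
    k=viewer.get_calibration('wrist'); T=k['tool_from_camera']; W=R.from_quat(quat).as_matrix()
    px=np.atleast_2d(px).astype(float); d=np.c_[px,np.ones(len(px))]@np.linalg.inv(k['mtx']).T
    d=d@T[:3,:3].T@W.T; o=np.array(pos)+W@T[:3,3]
    return (o+d*((z-o[2])/d[:,2])[:,None])*1000
E
python3 - <<'E'
from h import *
s=r.observe()
P=np.array([[36,122],[735,131],[347,34],[427,34],[107,188],[663,194]])/2.5+[120,195]
for z in (.110,.113,.117,.125):
    q=ray(P,s['tool_pos'],s['ee_rot'],z); print(z,np.round(q[:,:2],1).tolist(), [round(float(np.linalg.norm(q[i+1]-q[i])),1) for i in (0,2,4)], [round(float(np.degrees(np.arctan2(*(q[i+1]-q[i])[:2]))),2) for i in (0,4)])
s=r.observe();print(s['wrist_force'])
E
```

```text
0.11 [[532.8, -151.7], [523.6, 63.6], [499.5, -57.3], [498.1, -33.4], [553.7, -130.6], [545.8, 44.2]] [215.4, 23.9, 175.0] [-2.46, -2.57]
0.113 [[531.7, -150.5], [522.5, 62.3], [498.7, -57.2], [497.4, -33.5], [552.3, -129.6], [544.5, 43.2]] [213.0, 23.7, 173.0] [-2.46, -2.57]
0.117 [[530.1, -148.9], [521.1, 60.7], [497.7, -57.0], [496.3, -33.7], [550.4, -128.3], [542.8, 41.9]] [209.7, 23.3, 170.4] [-2.46, -2.57]
0.125 [[527.0, -145.6], [518.3, 57.4], [495.6, -56.6], [494.3, -34.1], [546.7, -125.7], [539.3, 39.2]] [203.2, 22.6, 165.1] [-2.46, -2.57]
[0.16151642 0.15638192 0.56141464]
```

Request:
{"fn": "move_arm", "kwargs": {
  "series": [
    {"dp":[6,-3.5,-30],"twist":-0.015},
    {"dp":[0,0,-40],"twist":0},
    {"dp":[0,0,-30],"twist":0},
    {"dp":[0,0,-20],"twist":0},
    {"dp":[0,0,-9],"twist":0},
    {"dp":[0,0,0],"twist":0}
  ]
}}

```text
t: 4.6
tool_pos: [0.5063, -0.0459, 0.275]
ee_rot: [-0.021, 1.0, 0.0, -0.001]
wrist_force: [1.1, -0.2, 0.3]
width: 1.0
grip_force: 0.0
```

Request:
{"fn": "move_arm", "kwargs": {
  "series": [
    {"dp":[0,0,0],"twist":0},
    {"dp":[0,0,0],"twist":0},
    {"dp":[0,0,0],"twist":0},
    {"dp":[0,0,0],"twist":0},
    {"dp":[0,0,0],"twist":0},
    {"dp":[0,0,0],"twist":0},
    {"dp":[0,0,0],"twist":0},
    {"dp":[0,0,0],"twist":0}
  ],
  "fingers": 0.0
}}

```text
t: 5.4
tool_pos: [0.5065, -0.0464, 0.2758]
ee_rot: [-0.021, 1.0, -0.0, 0.0]
wrist_force: [0.9, -0.6, 0.5]
width: 0.259
grip_force: 58.7
```

Request:
{"fn": "move_arm", "kwargs": {
  "series": [
    {"dp":[1.3,0,17],"twist":0},
    {"dp":[2.9,0.2,16.7],"twist":0},
    {"dp":[4.6,0.2,16.3],"twist":0},
    {"dp":[6.2,0.3,15.8],"twist":0},
    {"dp":[7.7,0.3,15.1],"twist":0}
  ]
}}

```text
t: 5.9
tool_pos: [0.5298, -0.0454, 0.3564]
ee_rot: [-0.021, 1.0, 0.0, 0.0]
wrist_force: [10.7, -0.9, -10.6]
width: 0.265
grip_force: 59.1
```

Request:
{"fn": "move_arm", "kwargs": {
  "series": [
    {"dp":[9.2,0.4,13.7],"twist":0},
    {"dp":[10.4,0.4,12.8],"twist":0},
    {"dp":[11.6,0.5,11.7],"twist":0},
    {"dp":[12.7,0.5,10.5],"twist":0},
    {"dp":[13.6,0.6,9.1],"twist":0}
  ]
}}

```text
t: 6.4
tool_pos: [0.5867, -0.0431, 0.4128]
ee_rot: [-0.021, 1.0, 0.0, -0.002]
wrist_force: [2.1, -2.0, -10.8]
width: 0.26
grip_force: 59.2
```

Request:
{"fn": "move_arm", "kwargs": {
  "series": [
    {"dp":[14.5,0.6,7.8],"twist":0},
    {"dp":[15.2,0.7,6.3],"twist":0},
    {"dp":[15.8,0.7,4.8],"twist":0},
    {"dp":[16.2,0.7,3.2],"twist":0},
    {"dp":[16.5,0.7,1.6],"twist":0},
    {"dp":[11.5,0.5,0.1],"twist":0},
    {"dp":[0,0,0],"twist":0},
    {"dp":[0,0,0],"twist":0}
  ]
}}

```text
t: 7.2
tool_pos: [0.676, -0.0394, 0.4375]
ee_rot: [-0.02, 1.0, -0.0, -0.001]
wrist_force: [-0.9, -1.8, 0.2]
width: 0.252
grip_force: 58.6
```

Run:
```python
from h import *
a=snap('scene','s5')
b=snap('side','d5')
cv2.imwrite('pics/l5.png',np.hstack([cv2.resize(a[90:300,100:380,::-1],(400,300)),cv2.resize(b[150:360,220:500,::-1],(400,300))]))
for c in('scene','side'): tips(c,['lid_tab','lid_hinge','rim','bead','organiser'],1)
```

```text
scene lid_tab 0.84 [664 -42 277]
scene lid_hinge 0.82 [675 -40 111]
scene rim 0.9 [529 -46 104]
scene bead 0.67 [528 -45 104]
scene organiser 0.73 [602 -42  -1]
side lid_tab 0.78 [667 -41 277]
side lid_hinge 0.56 [677 -40 114]
side rim 0.95 [527 -43 109]
side bead 0.97 [524 -47 102]
side organiser 0.88 [597 -43  -2]
```

View pics/l5.png

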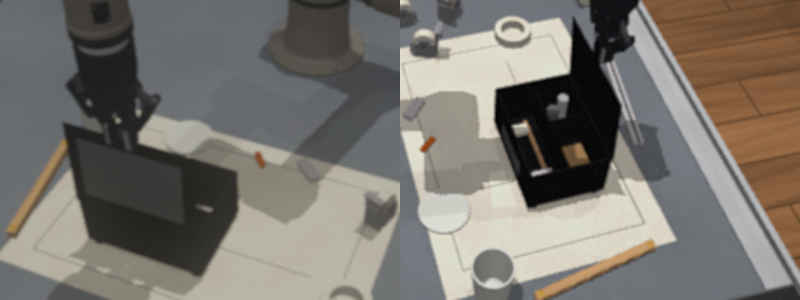

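The lid stands nearly upright, about 1.5 rad from the reported points. I'll nudge it a little further, release it and rise.

Request:
{"fn": "move_arm", "kwargs": {
  "series": [
    {"dp":[5,0.2,0],"twist":0},
    {"dp":[4,0.2,0],"twist":0},
    {"dp":[0,0,0],"twist":0},
    {"dp":[0,0,0],"twist":0}
  ]
}}

```text
t: 8.2
tool_pos: [0.6853, -0.0389, 0.4378]
ee_rot: [-0.021, 1.0, -0.0, -0.0]
wrist_force: [-1.2, -4.7, -4.8]
width: 0.257
grip_force: 58.9
```

Request:
{"fn": "move_arm", "kwargs": {
  "series": [
    {"dp":[0,0,0],"twist":0},
    {"dp":[0,0,0],"twist":0},
    {"dp":[0,0,0],"twist":0},
    {"dp":[0,0,0],"twist":0},
    {"dp":[0,0,10],"twist":0},
    {"dp":[0,0,30],"twist":0},
    {"dp":[0,0,30],"twist":0},
    {"dp":[-40,0,0],"twist":0}
  ],
  "fingers": 0.7
}}

```text
t: 9.0
tool_pos: [0.6491, -0.0392, 0.5131]
ee_rot: [-0.021, 1.0, -0.001, 0.007]
wrist_force: [0.8, -0.1, -0.2]
width: 0.699
grip_force: 0.0
```

Request:
{"fn": "move_arm", "kwargs": {
  "series": [
    {"dp":[-40,0,0],"twist":0},
    {"dp":[-40,0,-20],"twist":0},
    {"dp":[-40,0,-30],"twist":0},
    {"dp":[-30,0,-35],"twist":0},
    {"dp":[-15,0,-28],"twist":0},
    {"dp":[0,0,0],"twist":0},
    {"dp":[0,0,0],"twist":0}
  ]
}}

```text
t: 9.7
tool_pos: [0.4813, -0.0388, 0.3969]
ee_rot: [-0.021, 1.0, -0.0, 0.001]
wrist_force: [0.5, 0.2, 0.4]
width: 0.701
grip_force: 0.0
```

Run:
```python
from h import *
s=r.observe(); a=snap('wrist','w6')
print(s['tool_pos'],s['ee_rot'])
tips('wrist',['organiser','rim','bead','lid_tab','lid_hinge'],1)
c=cv2.convertScaleAbs(a[180:340,100:460,::-1],alpha=2.2,beta=20)
cv2.imwrite('pics/c6.png',cv2.resize(c,(792,352),interpolation=cv2.INTER_CUBIC))
```

```text
[ 0.48126784 -0.0388225   0.39693913] [-2.05026791e-02  9.99788845e-01 -2.14247817e-04  1.36376728e-03]
wrist organiser 0.59 [600 -41   3]
wrist rim 0.65 [531 -47 108]
wrist bead 0.62 [530 -40 104]
```

View pics/c6.png

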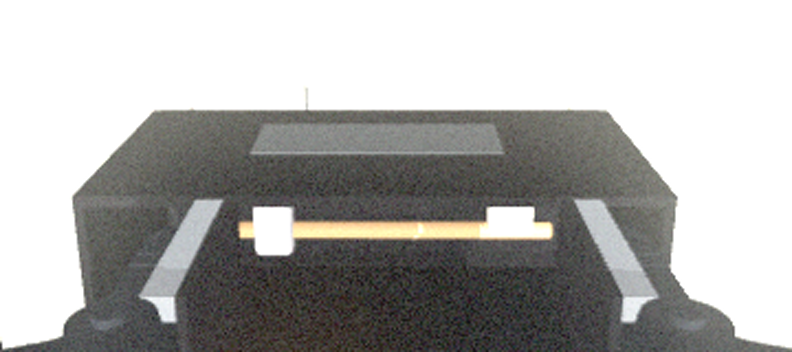

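The rim's outer edge runs from (75,195) to (676,196) in the 2.2x crop. Projecting it.

Run:
```python
from h import *
s=r.observe()
q=ray(np.array([[75,195],[676,196]])/2.2+[100,180],s['tool_pos'],s['ee_rot'],.110)
print(np.round(q,1),q.mean(0),np.linalg.norm(q[1]-q[0]),np.degrees(np.arctan2(*(q[1]-q[0])[:2])))
# holder from picture w3: region outline
m=[d for d in [0]]
```

```text
[[ 528.9 -147.4  110. ]
 [ 521.    59.8  110. ]] [524.96725975 -43.80320216 110.        ] 207.3791955837595 -2.1949503753157527
```

View pics/w3.png

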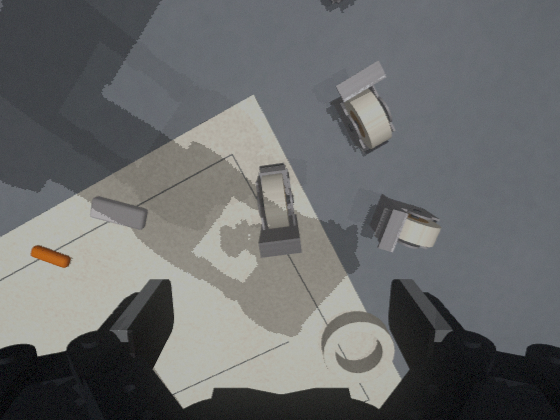

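Run:
```python
from h import *
a=cv2.imread('pics/w3.png')[150:270,230:330]
cv2.imwrite('pics/c3.png',cv2.resize(a,(600,720)[:2] if 0 else (500,600),interpolation=cv2.INTER_CUBIC))
```

```text
(no output)
```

View pics/c3.png

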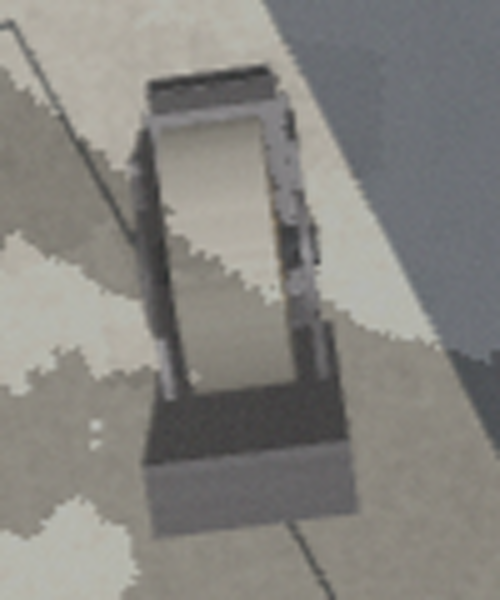

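Run:
```python
from h import *
pos=[.4205,.294,.4046]; quat=[.2205,.97539,0,0]
P=np.array([[143,463],[348,441],[153,538],[357,513]])/5+[230,150]
q=ray(P,pos,quat,.0785); print(np.round(q,1).tolist(), q.mean(0))
for i in (0,2): print(np.degrees(np.arctan2(q[i+1][1]-q[i][1],q[i+1][0]-q[i][0])), np.linalg.norm(q[i+1]-q[i]))
print('depth',np.linalg.norm(q[2]-q[0]))
print(ray(np.array([[228,252]])/5+[230,150],pos,quat,.0615))
s=r.observe(); print(s['tool_pos'],s['qpos'])
```

```text
[[445.5, 261.9, 78.5], [457.0, 295.4, 78.5], [458.6, 257.3, 78.5], [469.7, 291.3, 78.5]] [457.69920399 276.49033633  78.5       ]
70.92573436893723 35.39880803378648
71.92158828348605 35.71674406766488
depth 13.911288914941254
[[421.75387275 289.36305141  61.5       ]]
[ 0.48107378 -0.03870767  0.39599561] [-2.39301747e-01  2.71898444e-01  1.65055249e+00  1.63909327e-04
  1.21742000e+00 -1.85152369e+00]
```

Request:
{"fn": "move_arm", "kwargs": {
  "series": [
    {"dp":[-5,30,0],"twist":-0.04},
    {"dp":[-5,40,0],"twist":-0.05},
    {"dp":[-5,40,0],"twist":-0.05},
    {"dp":[-5,40,0],"twist":-0.05},
    {"dp":[-5,40,0],"twist":-0.05},
    {"dp":[-5,40,0],"twist":-0.05},
    {"dp":[-5,40,0],"twist":-0.05},
    {"dp":[-5,30,-20],"twist":-0.03},
    {"dp":[-5,14,-30],"twist":0},
    {"dp":[-5,10,-30],"twist":0},
    {"dp":[0,0,0],"twist":0},
    {"dp":[0,0,0],"twist":0}
  ]
}}

```text
t: 11.2
tool_pos: [0.4308, 0.2855, 0.3158]
ee_rot: [0.163, 0.987, -0.0, 0.0]
wrist_force: [-0.2, -0.2, 0.4]
width: 0.701
grip_force: 0.0
```

Run:
```python
from h import *
s=r.observe(); a=snap('wrist','w7')
q=R.from_quat(s['ee_rot']).as_matrix()
print(s['t'],s['tool_pos'],np.degrees(np.arctan2(q[1,1],q[0,1])))
tips('wrist',['holder_grip','hook_seat','roll'],2)
```

```text
11.2 [0.43076477 0.28548336 0.31578397] 71.19500156608566
wrist holder_grip 0.89 [430 282  35]
wrist holder_grip 0.79 [503 391  31]
wrist hook_seat 0.86 [365 390  78]
wrist hook_seat 0.73 [484 376  78]
wrist roll 0.76 [426 287  39]
wrist roll 0.56 [500 399  36]
```

View pics/w7.png

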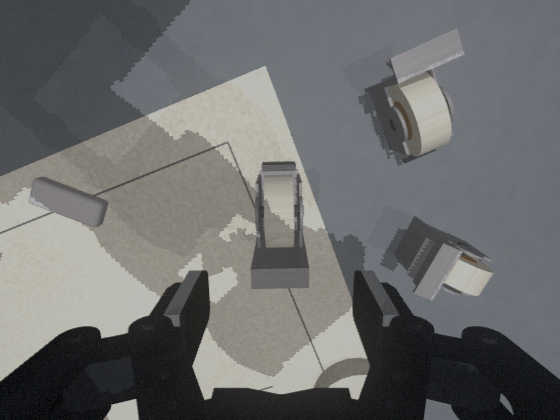

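The wrist view shows the holder centred at column 280 and square to the fingers. The bridge's top face lies between rows 264 and 287. I'll use it to check the offset along the holder's x.

Run:
```python
from h import *
s=r.observe()
q=ray([[251,264],[309,264],[252,287],[309,287]],s['tool_pos'],s['ee_rot'],.0785)
d=np.radians(-18.8); u=np.array([np.cos(d),np.sin(d)])
D=q[:,:2]-1000*np.array(s['tool_pos'][:2]); print(D@u, D@[-u[1],u[0]])
```

```text
[19.08318891 19.22533933 34.65511397 34.80589119] [-16.84229612  18.8517411  -16.61012602  19.14678954]
```

Request:
{"fn": "move_arm", "kwargs": {
  "series": [
    {"dp":[0,0,-35],"twist":0},
    {"dp":[0,0,-35],"twist":0},
    {"dp":[0,0,-30],"twist":0},
    {"dp":[0,0,-17],"twist":0},
    {"dp":[0,0,-8],"twist":0},
    {"dp":[0,0,0],"twist":0}
  ]
}}

```text
t: 12.0
tool_pos: [0.4307, 0.2851, 0.1902]
ee_rot: [0.164, 0.986, -0.0, -0.0]
wrist_force: [-1.3, 0.4, 0.3]
width: 0.701
grip_force: 0.0
```

Request:
{"fn": "move_arm", "kwargs": {
  "series": [
    {"dp":[0,0,0],"twist":0},
    {"dp":[0,0,0],"twist":0},
    {"dp":[0,0,0],"twist":0},
    {"dp":[0,0,0],"twist":0},
    {"dp":[0,0,0],"twist":0},
    {"dp":[0,0,0],"twist":0},
    {"dp":[0,0,0],"twist":0}
  ],
  "fingers": 0.0
}}

```text
t: 12.7
tool_pos: [0.4308, 0.2856, 0.1917]
ee_rot: [0.164, 0.987, 0.001, 0.001]
wrist_force: [0.1, -0.9, 6.3]
width: 0.355
grip_force: 60.5
```

Gripped. Next I lift it and carry it in front of the rim with the tongue end above rim height. Then I'll find the wall by touch with the back plate.

Request:
{"fn": "move_arm", "kwargs": {
  "series": [
    {"dp":[0,0,5],"twist":0},
    {"dp":[0,0,15],"twist":0},
    {"dp":[0,0,30],"twist":0},
    {"dp":[0,0,30],"twist":0},
    {"dp":[5,-20,0],"twist":0.02},
    {"dp":[5,-30,0],"twist":0.04},
    {"dp":[5,-35,0],"twist":0.04},
    {"dp":[5,-35,0],"twist":0.04},
    {"dp":[5,-35,0],"twist":0.04},
    {"dp":[5,-35,0],"twist":0.04},
    {"dp":[5,-35,0],"twist":0.04},
    {"dp":[5,-35,0],"twist":0.04},
    {"dp":[4,-30,0],"twist":0.04},
    {"dp":[3,-25,0],"twist":0.028},
    {"dp":[0,-15,0],"twist":0},
    {"dp":[0,0,0],"twist":0},
    {"dp":[0,0,0],"twist":0},
    {"dp":[0,0,0],"twist":0}
  ]
}}

```text
t: 14.5
tool_pos: [0.4771, -0.0439, 0.2703]
ee_rot: [-0.02, 1.0, 0.0, -0.0]
wrist_force: [-0.8, 0.6, -3.0]
width: 0.358
grip_force: 59.8
```

Run:
```python
from h import *
s=r.observe(); q=R.from_quat(s['ee_rot']).as_matrix()
print(s['t'],s['tool_pos'],np.degrees(np.arctan2(q[1,1],q[0,1])),s['wrist_force'],s['moment'])
for c in('wrist','scene','side'):
    snap(c,'a8'+c); tips(c,['holder_grip','hook_seat','rim','lid_tab'],3)
```

```text
14.5 [ 0.47710833 -0.04389851  0.27030669] 92.28410866722336 [-0.7759518   0.5774759  -3.03558727] [ 0.00707144  0.09550223 -0.03657584]
wrist holder_grip 0.65 [477 -45 112]
wrist rim 0.52 [478 -46 110]
scene holder_grip 0.97 [476 -42 112]
scene holder_grip 0.85 [271 439  36]
scene holder_grip 0.69 [506 390  33]
scene hook_seat 0.86 [485 372  76]
scene hook_seat 0.86 [262 458  78]
scene hook_seat 0.72 [363 387  77]
scene rim 0.78 [531 -48 104]
scene lid_tab 0.81 [674 -44 276]
side holder_grip 0.73 [476 -45 117]
side holder_grip 0.66 [390 387  33]
side holder_grip 0.56 [271 437  32]
side hook_seat 0.67 [259 459  75]
side hook_seat 0.63 [364 392  75]
side hook_seat 0.56 [488 369  73]
side lid_tab 0.62 [676 -37 278]
```

Request:
{"fn": "move_arm", "kwargs": {
  "series": [
    {"dp":[8,0,-10],"twist":0},
    {"dp":[8,0,0],"twist":0},
    {"dp":[4,0,0],"twist":0},
    {"dp":[1,0,0],"twist":0},
    {"dp":[1,0,0],"twist":0},
    {"dp":[0,0,0],"twist":0},
    {"dp":[0,0,0],"twist":0}
  ]
}}

```text
t: 15.95
tool_pos: [0.4992, -0.0446, 0.2603]
ee_rot: [-0.02, 1.0, 0.0, -0.0]
wrist_force: [-0.7, -0.5, -1.9]
width: 0.357
grip_force: 59.8
```

Request:
{"fn": "move_arm", "kwargs": {
  "series": [
    {"dp":[1,0,0],"twist":0},
    {"dp":[1,0,0],"twist":0},
    {"dp":[0,0,0],"twist":0},
    {"dp":[0,0,0],"twist":0}
  ]
}}

```text
t: 16.35
tool_pos: [0.5013, -0.0446, 0.2602]
ee_rot: [-0.02, 1.0, 0.0, 0.0]
wrist_force: [-0.1, -0.3, -2.2]
width: 0.36
grip_force: 59.8
```

Request:
{"fn": "move_arm", "kwargs": {
  "series": [
    {"dp":[1,0,0],"twist":0},
    {"dp":[1,0,0],"twist":0},
    {"dp":[0,0,0],"twist":0},
    {"dp":[0,0,0],"twist":0}
  ]
}}

```text
t: 16.75
tool_pos: [0.5031, -0.0446, 0.2601]
ee_rot: [-0.02, 1.0, 0.0, -0.0]
wrist_force: [-1.7, -0.1, -1.6]
width: 0.36
grip_force: 59.9
```

Request:
{"fn": "move_arm", "kwargs": {
  "series": [
    {"dp":[1,0,0],"twist":0},
    {"dp":[0,0,0],"twist":0},
    {"dp":[0,0,0],"twist":0}
  ]
}}

```text
t: 17.05
tool_pos: [0.5035, -0.0446, 0.2598]
ee_rot: [-0.02, 1.0, 0.0, -0.002]
wrist_force: [-5.7, -0.7, -1.0]
width: 0.356
grip_force: 60.1
```

Request:
{"fn": "move_arm", "kwargs": {
  "series": [
    {"dp":[1,0,0],"twist":0},
    {"dp":[0,0,0],"twist":0},
    {"dp":[0,0,0],"twist":0}
  ]
}}

```text
t: 17.35
tool_pos: [0.5039, -0.0447, 0.2595]
ee_rot: [-0.02, 1.0, 0.0, -0.003]
wrist_force: [-7.4, -1.3, -0.6]
width: 0.358
grip_force: 60.1
```

Request:
{"fn": "move_arm", "kwargs": {
  "series": [
    {"dp":[-3,0,0],"twist":0},
    {"dp":[0,0,-4],"twist":0},
    {"dp":[0,0,-4],"twist":0},
    {"dp":[0,0,-3],"twist":0},
    {"dp":[0,0,-2],"twist":0},
    {"dp":[0,0,-2],"twist":0},
    {"dp":[0,0,-2],"twist":0},
    {"dp":[0,0,0],"twist":0}
  ]
}}

```text
t: 18.15
tool_pos: [0.5023, -0.0446, 0.2429]
ee_rot: [-0.02, 1.0, 0.0, -0.0]
wrist_force: [0.3, -0.5, -2.1]
width: 0.355
grip_force: 59.9
```

Request:
{"fn": "move_arm", "kwargs": {
  "series": [
    {"dp":[0,0,-1],"twist":0},
    {"dp":[0,0,-1],"twist":0},
    {"dp":[0,0,-1],"twist":0},
    {"dp":[0,0,-1],"twist":0},
    {"dp":[0,0,0],"twist":0}
  ]
}}

```text
t: 18.65
tool_pos: [0.5023, -0.0446, 0.2391]
ee_rot: [-0.02, 1.0, 0.0, -0.0]
wrist_force: [-0.8, -0.5, -1.6]
width: 0.354
grip_force: 59.9
```

Request:
{"fn": "move_arm", "kwargs": {
  "series": [
    {"dp":[0,0,-1],"twist":0},
    {"dp":[0,0,-1],"twist":0},
    {"dp":[0,0,-1],"twist":0},
    {"dp":[0,0,0],"twist":0}
  ]
}}

```text
t: 19.05
tool_pos: [0.5025, -0.0447, 0.2362]
ee_rot: [-0.02, 1.0, -0.0, 0.0]
wrist_force: [1.0, 1.1, -2.6]
width: 0.357
grip_force: 59.9
```

Request:
{"fn": "move_arm", "kwargs": {
  "series": [
    {"dp":[0.5,0,-1],"twist":0},
    {"dp":[0,0,-1],"twist":0},
    {"dp":[0,0,0],"twist":0}
  ]
}}

```text
t: 19.35
tool_pos: [0.5027, -0.0446, 0.234]
ee_rot: [-0.02, 1.0, 0.0, -0.0]
wrist_force: [0.2, -0.7, -2.4]
width: 0.356
grip_force: 59.9
```

Request:
{"fn": "move_arm", "kwargs": {
  "series": [
    {"dp":[0,0,-1],"twist":0},
    {"dp":[0,0,-1],"twist":0},
    {"dp":[0,0,0],"twist":0}
  ]
}}

```text
t: 19.65
tool_pos: [0.5029, -0.0446, 0.2323]
ee_rot: [-0.02, 1.0, 0.0, 0.0]
wrist_force: [0.8, -0.0, -0.9]
width: 0.358
grip_force: 60.0
```

Request:
{"fn": "move_arm", "kwargs": {
  "series": [
    {"dp":[0,0,-1],"twist":0},
    {"dp":[0,0,-1],"twist":0},
    {"dp":[0,0,0],"twist":0}
  ]
}}

```text
t: 19.95
tool_pos: [0.5029, -0.0447, 0.2304]
ee_rot: [-0.02, 1.0, -0.0, 0.0]
wrist_force: [0.2, -0.0, 2.2]
width: 0.36
grip_force: 60.4
```

Request:
{"fn": "move_arm", "kwargs": {
  "series": [
    {"dp":[0,0,-1],"twist":0},
    {"dp":[0,0,0],"twist":0}
  ]
}}

```text
t: 20.15
tool_pos: [0.5029, -0.0447, 0.2294]
ee_rot: [-0.02, 1.0, -0.0, 0.0]
wrist_force: [-0.1, 0.3, 4.7]
width: 0.359
grip_force: 60.7
```

Request:
{"fn": "move_arm", "kwargs": {
  "series": [
    {"dp":[0,0,-0.5],"twist":0},
    {"dp":[0,0,-0.5],"twist":0},
    {"dp":[0,0,0],"twist":0}
  ]
}}

```text
t: 20.45
tool_pos: [0.5029, -0.0447, 0.2285]
ee_rot: [-0.02, 1.0, -0.0, 0.0]
wrist_force: [-0.9, 0.3, 5.9]
width: 0.36
grip_force: 60.8
```

Request:
{"fn": "move_arm", "kwargs": {
  "series": [
    {"dp":[0,0,-0.5],"twist":0},
    {"dp":[0,0,-0.5],"twist":0},
    {"dp":[0,0,0],"twist":0}
  ]
}}

```text
t: 20.75
tool_pos: [0.5029, -0.0447, 0.2276]
ee_rot: [-0.02, 1.0, -0.0, 0.0]
wrist_force: [-2.5, 0.7, 7.1]
width: 0.359
grip_force: 61.0
```

Request:
{"fn": "move_arm", "kwargs": {
  "series": [
    {"dp":[0,0,-0.5],"twist":0},
    {"dp":[0,0,-0.5],"twist":0},
    {"dp":[0,0,0],"twist":0}
  ]
}}

```text
t: 21.05
tool_pos: [0.5029, -0.0447, 0.2268]
ee_rot: [-0.02, 1.0, -0.0, 0.0]
wrist_force: [-1.6, 1.2, 9.5]
width: 0.357
grip_force: 61.2
```

Request:
{"fn": "move_arm", "kwargs": {
  "series": [
    {"dp":[0,0,-0.3],"twist":0},
    {"dp":[0,0,-0.3],"twist":0},
    {"dp":[0,0,0],"twist":0}
  ]
}}

```text
t: 21.35
tool_pos: [0.5029, -0.0447, 0.2263]
ee_rot: [-0.02, 1.0, -0.0, 0.0]
wrist_force: [-2.8, 0.5, 10.2]
width: 0.356
grip_force: 61.3
```

Request:
{"fn": "move_arm", "kwargs": {
  "series": [
    {"dp":[0,0,-0.3],"twist":0},
    {"dp":[0,0,-0.3],"twist":0},
    {"dp":[0,0,0],"twist":0}
  ]
}}

```text
t: 21.65
tool_pos: [0.5029, -0.0447, 0.2258]
ee_rot: [-0.02, 1.0, -0.0, 0.0]
wrist_force: [-2.7, 0.2, 10.8]
width: 0.355
grip_force: 61.4
```

Request:
{"fn": "move_arm", "kwargs": {
  "series": [
    {"dp":[0,0,-0.3],"twist":0},
    {"dp":[0,0,-0.2],"twist":0},
    {"dp":[0,0,0],"twist":0}
  ]
}}

```text
t: 21.95
tool_pos: [0.5028, -0.0447, 0.2254]
ee_rot: [-0.02, 1.0, -0.0, 0.0]
wrist_force: [-3.0, 0.5, 11.8]
width: 0.355
grip_force: 61.5
```

Request:
{"fn": "move_arm", "kwargs": {
  "series": [
    {"dp":[0,0,-0.3],"twist":0},
    {"dp":[0,0,-0.2],"twist":0},
    {"dp":[0,0,0],"twist":0}
  ]
}}

```text
t: 22.25
tool_pos: [0.5029, -0.0447, 0.225]
ee_rot: [-0.02, 1.0, -0.0, 0.0]
wrist_force: [-3.4, -0.0, 12.7]
width: 0.356
grip_force: 61.6
```

Request:
{"fn": "move_arm", "kwargs": {
  "series": [
    {"dp":[-0.4,0,0],"twist":0},
    {"dp":[-0.3,0,0],"twist":0},
    {"dp":[0,0,0],"twist":0}
  ]
}}

```text
t: 22.55
tool_pos: [0.5026, -0.0447, 0.2251]
ee_rot: [-0.02, 1.0, -0.0, 0.001]
wrist_force: [-1.2, 1.6, 11.6]
width: 0.355
grip_force: 61.6
```

Request:
{"fn": "move_arm", "kwargs": {
  "series": [
    {"dp":[0,0,-0.2],"twist":0},
    {"dp":[0,0,-0.2],"twist":0},
    {"dp":[0,0,0],"twist":0}
  ]
}}

```text
t: 22.85
tool_pos: [0.5026, -0.0447, 0.2248]
ee_rot: [-0.02, 1.0, -0.0, 0.001]
wrist_force: [-1.8, 1.1, 13.0]
width: 0.36
grip_force: 61.7
```

```bash
cat > f.py <<'E'
from h import *
F=[]
for i in range(4):
    viewer.camera('wrist'); s=r.observe(); F.append(s['wrist_force'])
print(s['t'],np.round(F,1).tolist(),np.mean(F,0).round(2),s['tool_pos'],s['moment'])
E
python3 f.py
```

```text
23.05 [[-1.5, 1.6, 12.2], [-1.0, 1.0, 12.1], [-2.0, 0.5, 12.2], [-1.2, 0.4, 11.8]] [-1.43  0.84 12.09] [ 0.50256867 -0.04467232  0.2248016 ] [0.16834224 0.26003303 0.0597094 ]
```

Request:
{"fn": "move_arm", "kwargs": {
  "series": [
    {"dp":[0,0,-0.3],"twist":0},
    {"dp":[0,0,0],"twist":0}
  ]
}}

```text
t: 23.25
tool_pos: [0.5026, -0.0447, 0.2245]
ee_rot: [-0.02, 1.0, -0.0, 0.001]
wrist_force: [-1.3, -0.8, 11.7]
width: 0.36
grip_force: 61.8
```

```bash
python3 f.py
```

```text
23.45 [[-1.2, 0.5, 12.3], [-1.4, -0.0, 12.4], [-2.1, 0.3, 12.1], [-2.0, 1.0, 12.9]] [-1.69  0.44 12.41] [ 0.50258608 -0.04472225  0.22448156] [0.13003288 0.19758785 0.11697859]
```

Request:
{"fn": "move_arm", "kwargs": {
  "series": [
    {"dp":[0,0,-0.3],"twist":0},
    {"dp":[0,0,0],"twist":0},
    {"dp":[0,0,0],"twist":0}
  ]
}}

```text
t: 23.75
tool_pos: [0.5026, -0.0448, 0.2238]
ee_rot: [-0.02, 1.0, -0.0, 0.001]
wrist_force: [0.8, -0.1, 4.2]
width: 0.36
grip_force: 60.9
```

Request:
{"fn": "move_arm", "kwargs": {
  "series": [
    {"dp":[0,0,-0.3],"twist":0},
    {"dp":[0,0,0],"twist":0},
    {"dp":[0,0,0],"twist":0}
  ]
}}

```text
t: 24.05
tool_pos: [0.5025, -0.0448, 0.2229]
ee_rot: [-0.02, 1.0, -0.0, 0.001]
wrist_force: [1.8, -0.6, 4.0]
width: 0.356
grip_force: 60.9
```

```bash
python3 f.py
```

```text
24.25 [[2.6, -0.2, 4.3], [1.6, -1.0, 4.0], [3.3, -0.6, 3.5], [2.8, -0.9, 4.0]] [ 2.6  -0.65  3.97] [ 0.50244236 -0.0447588   0.22288779] [ 0.01952734 -0.50530001  0.01606125]
```

Snapped: the force fell by about 8 N. I'll keep going until the bridge bears on the rim.

Request:
{"fn": "move_arm", "kwargs": {
  "series": [
    {"dp":[0.5,0,-0.5],"twist":0},
    {"dp":[0,0,-0.5],"twist":0},
    {"dp":[0,0,0],"twist":0}
  ]
}}

```text
t: 24.55
tool_pos: [0.5027, -0.0447, 0.2219]
ee_rot: [-0.02, 1.0, -0.0, 0.0]
wrist_force: [1.1, -0.1, 6.1]
width: 0.356
grip_force: 60.9
```

Request:
{"fn": "move_arm", "kwargs": {
  "series": [
    {"dp":[0,0,-0.5],"twist":0},
    {"dp":[0,0,-0.5],"twist":0},
    {"dp":[0,0,0],"twist":0}
  ]
}}

```text
t: 24.85
tool_pos: [0.5027, -0.0447, 0.221]
ee_rot: [-0.02, 1.0, -0.0, 0.0]
wrist_force: [1.0, -0.3, 6.9]
width: 0.355
grip_force: 61.1
```

```bash
python3 f.py
```

```text
25.05 [[-0.1, -0.4, 7.7], [-0.1, -0.8, 6.8], [0.8, -0.0, 7.9], [0.5, -0.3, 8.2]] [ 0.28 -0.39  7.64] [ 0.50267071 -0.04471395  0.22107412] [-0.03951486 -0.34373951  0.05181693]
```

Request:
{"fn": "move_arm", "kwargs": {
  "series": [
    {"dp":[0,0,-0.5],"twist":0},
    {"dp":[0,0,-0.5],"twist":0},
    {"dp":[0,0,-0.5],"twist":0},
    {"dp":[0,0,0],"twist":0}
  ]
}}

```text
t: 25.45
tool_pos: [0.5027, -0.0447, 0.2198]
ee_rot: [-0.02, 1.0, -0.0, 0.0]
wrist_force: [0.8, -0.6, 9.5]
width: 0.355
grip_force: 61.4
```

```bash
python3 f.py
```

```text
25.65 [[0.1, 0.8, 9.4], [0.3, -0.3, 9.5], [0.3, -0.4, 9.8], [-0.4, -0.5, 10.3]] [ 0.07 -0.1   9.75] [ 0.50269274 -0.04472747  0.2198438 ] [ 0.01015337 -0.28666509 -0.00474883]
```

Request:
{"fn": "move_arm", "kwargs": {
  "series": [
    {"dp":[0,0,-0.5],"twist":0},
    {"dp":[0,0,-0.4],"twist":0},
    {"dp":[0,0,0],"twist":0},
    {"dp":[0,0,0],"twist":0}
  ]
}}

```text
t: 26.05
tool_pos: [0.5027, -0.0447, 0.2191]
ee_rot: [-0.02, 1.0, -0.0, 0.0]
wrist_force: [-0.8, 0.1, 11.4]
width: 0.357
grip_force: 61.5
```

Request:
{"fn": "move_arm", "kwargs": {
  "series": [
    {"dp":[0,0,1],"twist":0},
    {"dp":[0,0,1],"twist":0},
    {"dp":[0,0,1],"twist":0},
    {"dp":[0,0,1],"twist":0},
    {"dp":[0,0,1],"twist":0},
    {"dp":[0,0,0],"twist":0},
    {"dp":[0,0,0],"twist":0}
  ]
}}

```text
t: 26.75
tool_pos: [0.5026, -0.0447, 0.2232]
ee_rot: [-0.02, 1.0, 0.0, -0.0]
wrist_force: [3.3, -1.3, 2.9]
width: 0.359
grip_force: 60.6
```

```bash
python3 f.py
```

```text
26.95 [[2.5, -0.9, 3.5], [2.4, -1.9, 3.2], [2.5, -1.2, 2.9], [1.5, -1.4, 3.1]] [ 2.23 -1.35  3.17] [ 0.50260627 -0.04469844  0.22327681] [-0.22689186 -0.37943128  0.03751222]
```

Still following the box spring. I'll unload the rest, release, and check.

Request:
{"fn": "move_arm", "kwargs": {
  "series": [
    {"dp":[0.3,0,1],"twist":0},
    {"dp":[0.2,0,0.6],"twist":0},
    {"dp":[0,0,0],"twist":0},
    {"dp":[0,0,0],"twist":0}
  ]
}}

```text
t: 27.35
tool_pos: [0.5028, -0.0445, 0.2247]
ee_rot: [-0.02, 1.0, 0.0, -0.001]
wrist_force: [0.4, -2.3, 1.3]
width: 0.356
grip_force: 60.2
```

Request:
{"fn": "move_arm", "kwargs": {
  "series": [
    {"dp":[0,0,0],"twist":0},
    {"dp":[0,0,0],"twist":0},
    {"dp":[0,0,0],"twist":0},
    {"dp":[0,0,0],"twist":0},
    {"dp":[0,0,0],"twist":0},
    {"dp":[0,0,0],"twist":0}
  ],
  "fingers": 0.7
}}

```text
t: 27.95
tool_pos: [0.5031, -0.0446, 0.2249]
ee_rot: [-0.02, 1.0, 0.0, -0.0]
wrist_force: [-0.5, -0.1, 1.5]
width: 0.701
grip_force: 0.0
```

Request:
{"fn": "move_arm", "kwargs": {
  "series": [
    {"dp":[0,0,5],"twist":0},
    {"dp":[0,0,15],"twist":0},
    {"dp":[0,0,30],"twist":0},
    {"dp":[0,0,40],"twist":0},
    {"dp":[-20,0,40],"twist":0},
    {"dp":[-30,0,40],"twist":0},
    {"dp":[0,0,0],"twist":0},
    {"dp":[0,0,0],"twist":0}
  ]
}}

```text
t: 28.75
tool_pos: [0.4527, -0.0446, 0.3962]
ee_rot: [-0.019, 1.0, -0.0, 0.002]
wrist_force: [-0.3, 1.0, -0.6]
width: 0.698
grip_force: 0.0
```

Run:
```python
from h import *
for c in('wrist','scene','side'):
    snap(c,'z9'+c); tips(c,['holder_grip','hook_seat','rim','bead','lid_tab','lid_hinge','organiser'],1)
tips('scene',['cup_mid','spare_roll_mid','coaster','folding_rule'],1); print(r.observe()['t'])
```

```text
wrist holder_grip 0.66 [501 -49  68]
wrist hook_seat 0.71 [501 -46  67]
wrist rim 0.65 [530 -50 107]
wrist organiser 0.87 [595 -43   2]
scene holder_grip 0.86 [392 393  29]
scene hook_seat 0.88 [261 458  77]
scene rim 0.89 [528 -46 104]
scene bead 0.69 [529 -48 104]
scene lid_tab 0.75 [674 -43 277]
scene lid_hinge 0.65 [677 -43 107]
scene organiser 0.67 [601 -43   3]
side holder_grip 0.9 [501 -45  72]
side hook_seat 0.93 [362 392  75]
side rim 0.7 [527 -41 109]
side bead 0.56 [527 -43 103]
side lid_tab 0.94 [675 -39 275]
side lid_hinge 0.64 [676 -37 112]
side organiser 0.56 [597 -42   1]
scene cup_mid 0.58 [ 426 -287   51]
scene spare_roll_mid 0.61 [625 290  11]
scene coaster 0.73 [ 390 -119   -3]
scene folding_rule 0.73 [ 614 -292    2]
30.15
```

```bash
python3 -c "
from rig import r
print(r.close_job())"
```

```text
the job is handed in; nothing more can be done
None
```

The job is handed in: the lid stands about upright (roughly 1.55 rad), and the holder hangs on the front rim, roll outside. The force fell about 8 N at the snap (expected 3 to 6 N), then rose again as the bridge bore on the rim. The push peaked at about 15 N, nothing else on the table moved, and it took 30 s; the verdict was not shown to me.

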